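Seat the gauge plate on its three-ball base

TASK

At the parts-counter checking station, fetch the loose aluminium gauge plate by its square grip post and seat it on the three-ball base the right way round: push it down between the two spring rollers and, keeping hold of it, ease it gently by feel until all three balls sit fully home in its grooves. Do not force or drop it onto the balls, and note that the height they are jacked up to differs from job to job; once it is home let go, and leave the other things where they are.

Things in the scene. Friction and masses are not known exactly. Their poses are not given: they have to be found in the camera images.
- grip_post (a point): Centre of the square black grip post (26 x 26 mm, flats along the plate's x and y, 52 mm tall, so 26 mm above and below this point) in the middle of the loose gauge plate, 48 mm above the underside of the plate's feet. Axes are the plate's. Grip it here from above.
- plate: Loose aluminium gauge plate, 0.37 to 0.68 kg. Origin under the grip post at the underside of its 12 mm feet (on the bench at rest), z up, x to its narrow end. Slab 12 to 22 mm up: wide part x -45 to 25, 100 mm across y, then a nose 44 mm across to x = 68. Side edges are half-rounds of 5 mm radius, centre lines at y = +-45 mm, 17 mm up. Three low brass studs on top.
- grooves (a point): Middle of the three V-grooves under the plate, at its feet's underside (same place and axes as the plate's origin). Grooves open downward, at (50, 0), (-25, 33), (-25, -33) mm, each pointing at the middle, 16 mm wide at the mouth, 8 mm deep, 45 degree sides. They fit the balls only one way round.
- base: Fixed three-ball base: origin in the middle of its underside on the bench, x to its narrow tongue, z up. Foot 9 mm thick, x -110 to 50, 180 mm across y, tongue 76 mm across to x = 92. On it, on jack posts, a steel head with three balls and two spring rollers. The head may be jacked up by 0 to 20 mm: this height is not given and must be felt for. Heights below are for 0. Over 50 N on the base spoils it.
- home (a point): On the base's z axis, fixed to the foot, 81.3 mm above the bench; axes are the base's. Fully home the post's centre (grip_post) is here plus the unknown head height, the plate's axes agree with the base's and its feet stand 33.3 mm up, plus that height. A plate still e mm off sideways rests e mm too high; once freed it slides home.
- ball_centre (a point): On the base's z axis, fixed to the foot, 30 mm above the bench: the balls' level (plus the head's height). Fixed oiled steel balls, 8 mm radius, at (50, 0), (-25, 33), (-25, -33) mm in the base's axes. They meet the grooves 5 mm above home or lower; the load then rises steeply. Roller housings 64 mm up, y = +-63 to +-87, x -17 to 17 mm.
- catch_l (a joint): Outward travel of the spring roller at the base's +y side, 0 = fully in (axis along x at y = 50.5 mm, 58 mm up; radius 6 mm), 3 N there, 0.4 N more per mm, to 9.5 mm. It reads about 5.5 mm as the plate's edge passes it (8 mm above home) and 1 to 2.3 mm at home.
- catch_r (a joint): The same for the roller at -y. As the plate comes straight down both are first felt about 17 mm above home; 8 to 20 N of push gets it by; the push is gone about 8 mm above home, and from there they pull the plate down with a few newtons.
- nozzle: Bystander: copper gas nozzle, 24 mm across and 45 mm tall, standing on the base foot; origin at the middle of its foot. Leave it alone.
- collar: Bystander: brass ring, 40 mm across, 18 mm tall; origin at the middle of its underside. Leave it alone.
- driver: Bystander: screwdriver, 170 mm long, lying near the plate; origin near its middle on the bench. Leave it alone.
- neck: Bystander: bent brass torch neck, about 180 mm long, lying; origin under its bend. Leave it alone.
- tipbin: Bystander: open red parts bin 120 x 100 x 55 mm; origin under its middle. Leave it alone.
- spraycan: Bystander: grey can, 52 mm across, 150 mm tall; origin under its middle. Leave it alone.
- carton: Bystander: cardboard carton 110 x 150 x 70 mm; origin under its middle. Leave it alone.

How it is judged:
On the way, in this order (a step that is already met when the one before it is completed fails the run):
1. the gauge plate is lifted well clear of the bench (height (world z) of grip_post above 0.14 m), for 0.1 s.
2. the plate's side edges pass the spring rollers (either is pushed out over 4.5 mm) (value of joint any of catch_l, catch_r above 0.0045 m), for 0.04 s.
3. still held in the fingers, the plate is down on the balls (within about 2 mm) (horizontal distance between grip_post and home below 0.0035 m and angle between grip_post's own z axis and vertical below 0.04 rad and angle between the x axis of plate and the x axis of base, either way round below 0.05 rad and contact force between plate and base above 12 N and value of joint catch_l between 0.0003 and 0.004 m and value of joint catch_r between 0.0003 and 0.004 m and contact force between the fingers and plate above 2 N), for 0.2 s.
At the end, for the whole second after the job is handed in: The released plate rests on the balls the right way round: within 2.5 mm sideways and 0.03 rad of yaw, tilt under 0.02 rad, both rollers closed in over it again (0.3 to 3.5 mm of travel: within about 1 mm of fully down), over 12 N between plate and base, at rest (under 10 mm/s) (horizontal distance between grip_post and home below 0.0025 m and angle between grip_post's own z axis and vertical below 0.02 rad and angle between the x axis of plate and the x axis of base, either way round below 0.03 rad and contact force between plate and base above 12 N and value of joint catch_l between 0.0003 and 0.0035 m and value of joint catch_r between 0.0003 and 0.0035 m and linear speed of plate below 0.01 m/s); the robot touches nothing.
It fails at once if the plate presses on the base with more than 50 N (slammed or forced) (contact force between plate and base above 50 N).
It fails at once if another thing on the bench is moved by more than 30 mm (distance of any of nozzle, collar, driver, neck, tipbin, spraycan, carton from where it was at the start of the episode above 0.03 m).
It also fails if it takes over 62 s, if anything falls off the work surface, if the arm or the gripper's body presses on something with over 40 N, if the wrist force passes 120 N, or if a joint passes its speed limit or range.

ROBOT

A 7-joint arm with a two-finger parallel gripper is mounted at the origin on the work surface. World frame = base frame: x ahead of the robot, y to its left, z up, the work surface at z = 0. Lengths are in m, angles in rad, forces in N, time in s.
With the tool pointing down it reaches from about 0.4 to 0.85 m from the base axis. Payload 6.9 kg.
Tool frame: the origin (TCP) lies between the finger pads; the fingertips stand 14 mm ahead of it and the grasp point (between the pads) lies 5 mm behind it; z points along the fingers, y is the direction in which the jaws open and shut (so a half turn about z gives the same grasp; the last joint's range is limited). The gripper opens to 85 mm and grips with 20 to 120 N. Pads are 22 mm wide; open, the fingers measure 114 mm over their backs; the gripper's body (76 mm by 85 mm) begins 54 mm behind the grasp point. The pads swing forward as they close: fully open they stand 13 mm farther back than shut.
Start: joints at [-1.192, 0.507, -0.238, 1.5, 0.126, 1.149, -0.155], TCP at [0.168, 0.602, 0.245] pointing down, gripper open.
Joint ranges: [-3.08, 3.08], [-0.24, 2.05], [-1.43, 1.35], [0, 2.5], [-1.52, 4.66], [0.17, 1.96], [-2.89, 2.89]. Speed limits (rad/s): [2.39, 2.39, 3.14, 3.14, 3.14, 3.14, 3.14].

INTERFACE

Orientations are given as a unit quaternion [w, x, y, z].
In Python, from cell import get_state, viewer, workorder, spotter gives the robot as it stands.
- The arm moves only by the shell command python3 -m handwheel 'ROWS' [OPENING] [FORCE]. ROWS is JSON, a list that holds one entry, the list of rows, each a list of 6 numbers: the shift along the tool's x, y, z in cm, then the turn, a rotation vector about the tool's x, y, z in degrees. In form: [[[tx, ty, tz, ax, ay, az], ...]]. A call has 1 to 5 rows; each row is the pose to reach, as a shift and turn from the pose measured when the call began, along the tool's axes at that moment; what a row does not reach only later rows make up. A row lasts 1/10 s, in which the tool goes at most 50 mm and 8.59 degrees, less where a joint would pass 70% of its speed; a pose out of reach is approached as far as the arm can. A call with a gripper value outside its range is refused whole. OPENING is the opening, from 0 (shut) to 1 (fully open), set as the call begins (- or left out, the last holds). The fingers move at their own pace and stop on an object; FORCE is the grip in N (left out, the last holds). Time passes only in rows, so rows that repeat a pose let the fingers close. It gives the time, the measured TCP pose, the force and the opening at its end, in the units of the state.
- get_state(): the state, without advancing time (a new reading comes with each control period).
- viewer.snapshot(name): name is "scene" or "top"; returns (picture, depth): 420x560x3 uint8, blue, green, red; 420x560 float32, m along the optical axis (not along the pixel's ray), 0 where there is no reading.
- viewer.camera_model(name): a dict with "vfov" (degrees; the focal length in pixels is half the picture's height over the tangent of half this angle, whatever the lens; pixels are square), "cx", "cy" (the principal point, pixels), "k1" (the pictures are not rectified: a ray, as slopes to the right and down, at radius r is drawn at 1 + k1 r^2 times it, then the intrinsics apply), "camera_from_world" (4x4, takes a point from world to camera coordinates). Camera axes: x right, y up, looking along -z (the intrinsics and any distortion apply to the point x, -y, -z); pixel columns grow to the right and rows downward; lengths in m; the calibration is good to about 2 mm. A picture is of the moment at which its call begins. camera_model takes no time and is no camera call.
- workorder.finish_job(): hands the job in, once; it reports no verdict.
Trained networks look in the newest picture that a camera, given by its name, has taken for a name from the list of things; names that differ only in an ending like _2 or _b are one class to them, and where a whole thing is asked for, a point or a joint stands for the part that bears it (a point fixed in the world has none). Each returns a list of dicts, best first, with "conf" (0 to 1); they miss things now and then, are a little off and sometimes report something else, mostly with a low value. They report only what shows in the picture. A call takes as long as a camera call.
- spotter.silhouettes(camera, name): "pixels" (420x560 bool, what is visible of it) and "point" ([row, column] as shares, 0 to 1, of the picture: columns of its width, rows of its height, amid what is visible of it).
- spotter.mark_of(camera, name): "point" ([row, column] as shares, 0 to 1, of the picture: columns of its width, rows of its height: a listed point, or the origin of a listed thing).
The state is a dict: "time": time; "joint_pos": joint angles; "joint_vel": joint speeds; "joint_efforts": joint torques, N m; "position": TCP position; "orientation": TCP orientation; "contact_force": force on the tool from outside, world axes, zero at the start; "moment": the same for the moment, N m; "opening": opening from 0.0 (shut) to 1.0 (fully open).
Only numpy, scipy, OpenCV 4.12 (cv2) and the standard library are available. Lean on these libraries where they do the work, as an engineer would, in place of code of your own. Each camera call takes 0.05 s, during which the arm holds its last target.

## Working session

There is one attempt and no reset: what is moved stays moved. The work goes in short steps, Python scripts to look and compute and a shell command to move; the robot and the scene stay as the last step left them, time stands still between calls to the robot, and variables do not carry over. Pictures are saved under pics/ and viewed, and the job is handed in when it is done.

```bash
ls; mkdir -p pics; python3 - <<'E'
from cell import get_state, viewer, workorder, spotter
import cv2
s=get_state();print(s)
for n in("scene","top"):
    p,d=viewer.snapshot(n);cv2.imwrite(f"pics/{n}0.png",p);print(n,viewer.camera_model(n))
    for t in("plate","grip_post","base","home","ball_centre","nozzle"):
        for f in("mark_of",):
            r=getattr(spotter,f)(n,t);print(t,[(x['conf'],x['point'][0]*420,x['point'][1]*560) for x in r[:2]])
E
```

```text
pics
{'time': 0.0, 'joint_pos': array([-1.1924431 ,  0.50835088, -0.23753751,  1.50112689,  0.12569982,
        1.14887968, -0.15483383]), 'joint_vel': array([ 6.85541467e-05,  1.39786211e-03,  4.08395361e-04, -4.33580572e-05,
        3.85404589e-04, -1.26092224e-03,  2.28329631e-04]), 'joint_efforts': array([ 4.46633530e-04, -6.20589709e+01, -2.18641989e+00, -2.49652594e+01,
        1.27120476e-02,  1.20027395e-02,  3.00390138e-05]), 'position': array([0.16836588, 0.60140891, 0.24442403]), 'orientation': array([-1.09614449e-04,  1.36006805e-01,  9.90707506e-01, -8.80574263e-04]), 'contact_force': array([ 0.42740983,  0.27005689, -0.34501079]), 'moment': array([ 0.00809512,  0.01277007, -0.03088732]), 'opening': 1.0007103819082077}
scene {'vfov': 49.424828563867045, 'cx': 281.3722238326326, 'cy': 212.70923309973205, 'k1': 0.015971220088999243, 'camera_from_world': array([[-0.4735959 ,  0.8806086 , -0.01534327,  0.28187496],
       [-0.69168932, -0.36109678,  0.62543984,  0.34087726],
       [ 0.5452273 ,  0.30681852,  0.78012152, -1.51300366],
       [ 0.        ,  0.        ,  0.   
[... 351 characters left out ...]
9999998)]
top {'vfov': 54.36207451524057, 'cx': 273.7056137387743, 'cy': 210.35740714520256, 'k1': -0.0261944596147188, 'camera_from_world': array([[ 0.00939156, -0.99977195,  0.01917924, -0.01243008],
       [ 0.98952038,  0.01205557,  0.14388915, -0.5494779 ],
       [-0.14408756,  0.01762691,  0.98940794, -1.13836357],
       [ 0.        ,  0.        ,  0.        ,  1.        ]])}
plate [(0.69, 210.294, 332.92)]
grip_post [(0.98, 207.018, 335.328)]
base [(0.85, 221.59199999999998, 215.096), (0.7, 244.398, 324.296)]
home [(0.93, 218.904, 211.288)]
ball_centre [(0.68, 218.988, 210.896), (0.67, 218.19, 211.512)]
nozzle [(0.56, 246.91799999999998, 197.288), (0.25, 208.10999999999999, 331.52)]
```

View pics/scene0.png

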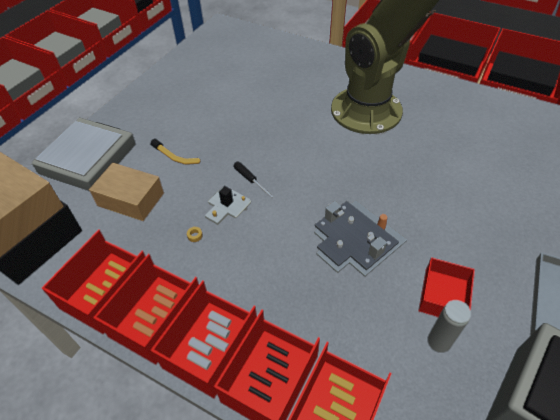

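View pics/top0.png

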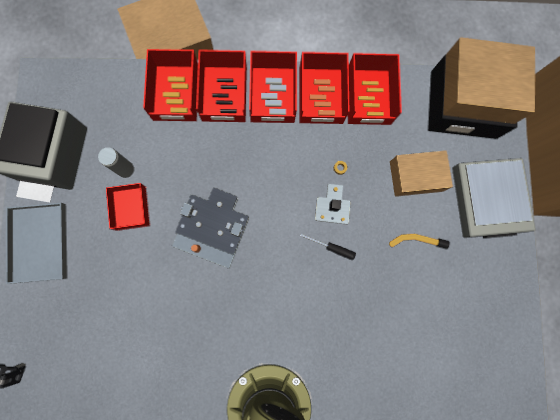

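```bash
python3 - <<'E'
import cv2
p=cv2.imread("pics/top0.png")
cv2.imwrite("pics/top0b.png",cv2.resize(p[150:290,120:400],None,fx=2.8,fy=2.8,interpolation=cv2.INTER_CUBIC))
p=cv2.imread("pics/scene0.png")
cv2.imwrite("pics/scene0b.png",cv2.resize(p[150:320,170:450],None,fx=2.8,fy=2.8,interpolation=cv2.INTER_CUBIC))
E
```

```text
(no output)
```

View pics/top0b.png

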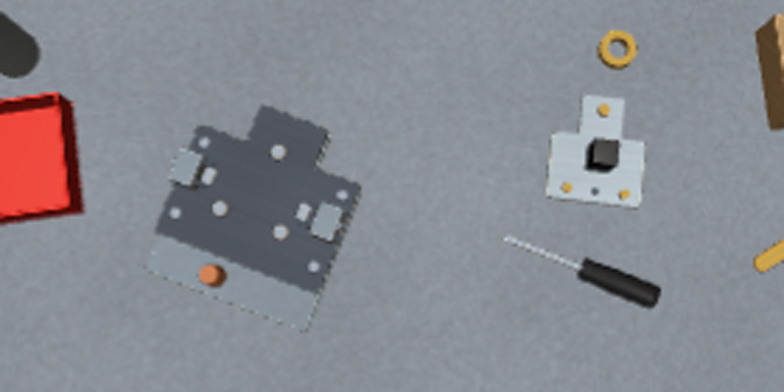

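View pics/scene0b.png

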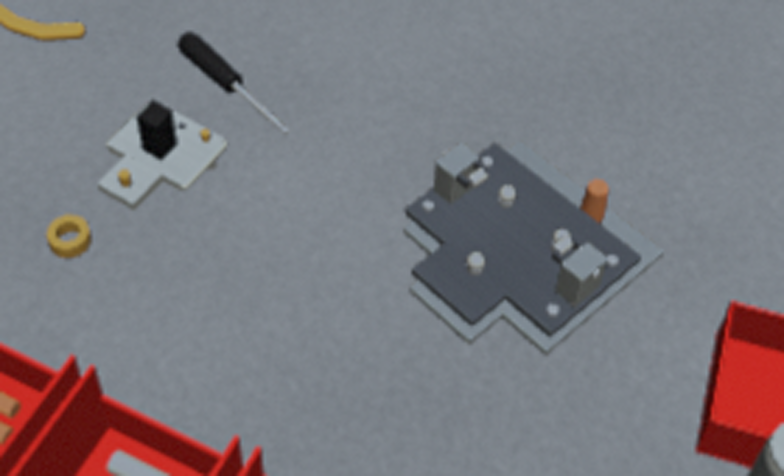

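The pictures show the plate at about top px (335,205), nose away from the robot, and the base at about (211,219), with its tongue up and slightly right. Nothing stands between them. Next I'll fit both poses.

```bash
cat > h.py <<'E'
import numpy as np, cv2
from cell import get_state, viewer, workorder, spotter
from scipy.optimize import least_squares, minimize
def proj(n,P):
    c=viewer.camera_model(n);P=np.atleast_2d(P)
    q=(c["camera_from_world"]@np.c_[P,np.ones(len(P))].T).T
    u=q[:,0]/-q[:,2];v=-q[:,1]/-q[:,2];r=1+c["k1"]*(u*u+v*v)
    f=210/np.tan(np.radians(c["vfov"]/2))
    return np.c_[c["cx"]+f*u*r,c["cy"]+f*v*r]
def ray(n,col,row):
    c=viewer.camera_model(n);f=210/np.tan(np.radians(c["vfov"]/2))
    a,b=(col-c["cx"])/f,(row-c["cy"])/f;u,v=a,b
    for _ in range(20):
        r=1+c["k1"]*(u*u+v*v);u,v=a/r,b/r
    M=np.linalg.inv(c["camera_from_world"]);return M[:3,3],M[:3,:3]@np.array([u,-v,-1])
def atz(n,col,row,z):
    o,d=ray(n,col,row);return o+d*(z-o[2])/d[2]
def cloud(n,d):
    r,c=np.mgrid[0:420,0:560];cm=viewer.camera_model(n);f=210/np.tan(np.radians(cm["vfov"]/2))
    a,b=(c-cm["cx"])/f,(r-cm["cy"])/f;u,v=a,b
    for _ in range(20):
        k=1+cm["k1"]*(u*u+v*v);u,v=a/k,b/k
    M=np.linalg.inv(cm["camera_from_world"])
    P=np.stack([u*d,-v*d,-d],-1)@M[:3,:3].T+M[:3,3];P[d==0]=np.nan
    return P
def tf(x,y,a,P):
    P=np.asarray(P,float);c,s=np.cos(a),np.sin(a)
    return np.c_[x+c*P[:,0]-s*P[:,1],y+s*P[:,0]+c*P[:,1],P[:,2]]
SL=[(-45,-50),(25,-50),(25,-22),(68,-22),(68,22),(25,22),(25,50),(-45,50)]
FT=[(-110,-90),(50,-90),(50,-38),(92,-38),(92,38),(50,38),(50,90),(-110,90)]
def prism(poly,z0,z1,dz=0):
    return [np.array([(a/1e3,b/1e3,z/1e3+dz) for a,b in poly]) for z in(z0,z1)]
def render(n,pose,parts,S=8):
    """fill of prisms, supersampled inside crop"""
    x,y,a=pose[:3];m=np.zeros((420*4,560*4),np.uint8)
    for lo,hi in parts:
        A=proj(n,tf(x,y,a,lo));B=proj(n,tf(x,y,a,hi));k=len(A)
        for q in [A,B]+[np.array([A[i],A[(i+1)%k],B[(i+1)%k],B[i]]) for i in range(k)]:
            cv2.fillPoly(m,[np.round(((q+.5)*4-.5)*16).astype(np.int32)],1,shift=4)
    return cv2.resize(m.astype(np.float32),(560,420),interpolation=cv2.INTER_AREA)
E
python3 - <<'E'
from h import *
B={}
for n in("scene","top"):
    p,d=viewer.snapshot(n);np.save(f"/tmp/{n}d.npy",d)
    r=spotter.silhouettes(n,"plate");m=r[0]["pixels"];print(n,r[0]["conf"],m.sum());np.save(f"/tmp/{n}_pm.npy",m)
    r=spotter.silhouettes(n,"base");print(r[0]["conf"],r[0]["pixels"].sum());np.save(f"/tmp/{n}_bm.npy",r[0]["pixels"])
    c=cloud(n,d)
    i=c[m];print("plate z hist",np.histogram(i[:,2],bins=np.arange(-.005,.09,.005)))
    i=c[r[0]["pixels"]];print("base z",np.histogram(i[:,2],bins=np.arange(-.005,.1,.005)))
    g=cv2.cvtColor(p,cv2.COLOR_BGR2GRAY)
    print(np.sort(g[r[0]["pixels"]])[::-200])
E
```

```text
scene 0.88 1026
0.74 4216
plate z hist (array([ 13,  14,   5,  30, 143, 519,  62,  27,  28,  15,  15,  19,  15,
        19,  16,  63,  17,   0]), array([-0.005,  0.   ,  0.005,  0.01 ,  0.015,  0.02 ,  0.025,  0.03 ,
        0.035,  0.04 ,  0.045,  0.05 ,  0.055,  0.06 ,  0.065,  0.07 ,
        0.075,  0.08 ,  0.085]))
base z (array([   8,   50,  593,  167,    1,    1,   14,  155, 2056,  511,   56,
         67,   53,   33,   28,   46,   99,  250,   12,    0]), array([-0.005,  0.   ,  0.005,  0.01 ,  0.015,  0.02 ,  0.025,  0.03 ,
        0.035,  0.04 ,  0.045,  0.05 ,  0.055,  0.06 ,  0.065,  0.07 ,
        0.075,  0.08 ,  0.085,  0.09 ,  0.095]))
[161 137 135 133 131 122 105  88  84  84  83  82  82  81  81  81  80  80
  79  78  68  51]
top 0.6 978
0.83 3896
plate z hist (array([  0,   0,   0,   3,  94, 558, 167,  22,  17,   5,   3,   5,   6,
         4,   3,  50,  37,   0]), array([-0.005,  0.   ,  0.005,  0.01 ,  0.015,  0.02 ,  0.025,  0.03 ,
        0.035,  0.04 ,  0.045,  0.05 ,  0.055,  0.06 ,  0.065,  0.07 ,
        0.075,  0.08 ,  0.085]))
base z (array([   8,   41,  358,  422,   25,    0,    0,   40, 1193, 1343,   54,
         32,   43,   14,    7,    8,   20,  195,   79,    1]), array([-0.005,  0.   ,  0.005,  0.01 ,  0.015,  0.02 ,  0.025,  0.03 ,
        0.035,  0.04 ,  0.045,  0.05 ,  0.055,  0.06 ,  0.065,  0.07 ,
        0.075,  0.08 ,  0.085,  0.09 ,  0.095]))
[184 152 148 146 144 142 115  95  89  88  87  86  86  85  85  85  84  84
  83  81]
```

```bash
cat > fit.py <<'E'
from h import *
PARTS=[prism(SL,12,22),prism([(-13,-13),(13,-13),(13,13),(-13,13)],22,74)]
def fitmask(masks,pose0,parts):
    e=lambda q,ns:sum(np.abs(cv2.GaussianBlur(render(n,q*np.array([.001,.001,.01])+pose0,parts),(0,0),1)-cv2.GaussianBlur(masks[n].astype(np.float32),(0,0),1)).__pow__(2).sum() for n in ns)
    out={}
    for ns in(["top"],["scene"],["top","scene"]):
        r=minimize(e,[0,0,0],args=(ns,),method="Nelder-Mead",options=dict(initial_simplex=[[0,0,0],[6,0,0],[0,6,0],[0,0,6]],xatol=.02,fatol=.05))
        out["+".join(ns)]=r.x*np.array([.001,.001,.01])+pose0;print(ns,out["+".join(ns)].round(4),np.degrees(out["+".join(ns)][2]).round(2),r.fun.round(1))
    return out
if __name__=="__main__":
    m={n:np.load(f"/tmp/{n}_pm.npy") for n in("top","scene")}
    p=atz("top",335.3,207,.048);print("post mark",p,atz("scene",228.5,198.2,.048))
    fitmask(m,np.array([p[0],p[1],0]),PARTS)
    # balls
    G={n:cv2.cvtColor(viewer.snapshot(n)[0],cv2.COLOR_BGR2GRAY).astype(float) for n in("top","scene")}
    pts={"top":[(219.3,204.3),(198.6,224.3),(220,232.9)],"scene":[(340,243.6),(370.7,235.7),(351.1,219.6)]}
    obs={}
    for n in pts:
        obs[n]=[]
        for c,r in pts[n]:
            for _ in range(3):
                rr,cc=np.mgrid[int(round(r))-4:int(round(r))+5,int(round(c))-4:int(round(c))+5]
                w=np.clip(G[n][rr,cc]-105,0,40)*(np.hypot(rr-r,cc-c)<4.2);c,r=(w*cc).sum()/w.sum(),(w*rr).sum()/w.sum()
            obs[n].append((c,r))
        print(n,np.round(obs[n],1))
    BL=np.array([(50,0,0),(-25,33,0),(-25,-33,0)])/1e3
    def res(q,ns,h=None):
        P=tf(q[0],q[1],q[2],BL+[0,0,.03+(q[3] if h is None else h)])
        return np.concatenate([(proj(n,P)-obs[n]).ravel() for n in ns])
    p0=atz("top",211,219,.03)
    # top cam: nose ball first, left pixel = +y
    for ns in(["top","scene"],["top"],["scene"]):
        r=least_squares(res,[p0[0],p0[1],-.35,.01],args=(ns,));print(ns,r.x.round(4),np.degrees(r.x[2]).round(2),"res",r.fun.round(2))
    bm={n:np.load(f"/tmp/{n}_bm.npy") for n in("top","scene")}
    for n in("top","scene"):
        c=cloud(n,np.load(f"/tmp/{n}d.npy"));z=c[bm[n]]
        t=z[(z[:,2]>.06)];print(n,"housing top z",np.median(t[t[:,2]>.078,2]) ,np.median(t[:,2]))
        g=z[(z[:,2]>.004)&(z[:,2]<.014)];print("foot z",np.median(g[:,2]))
    # foot outline fit
    HD=prism(FT,0,9)
E
python3 fit.py
```

```text
post mark [ 0.56030431 -0.18334451  0.048     ] [ 0.57039886 -0.17265483  0.048     ]
['top'] [ 0.5644 -0.1803 -0.1199] -6.87 17.5
['scene'] [ 0.5667 -0.1836 -0.1093] -6.26 15.6
['top', 'scene'] [ 0.5658 -0.1818 -0.1153] -6.6 42.6
top [[218.9 203.9]
 [198.  224. ]
 [219.7 232.4]]
scene [[339.7 242.6]
 [370.5 235.4]
 [350.9 218.5]]
['top', 'scene'] [ 0.519   0.1668 -0.3692  0.018 ] -21.15 res [ 0.67 -0.12  0.62 -0.32  0.33 -0.14  0.37  0.27  0.39 -0.7   0.75  0.49]
['top'] [ 0.5179  0.1677 -0.3594  0.0223] -20.59 res [-0.   -0.05  0.06  0.02 -0.06  0.03]
['scene'] [ 0.5241  0.1668 -0.377   0.0243] -21.6 res [-0.35  0.23 -0.01 -0.6   0.37  0.37]
top housing top z 0.0836680950126174 0.08315179063596578
foot z 0.010068541457174396
scene housing top z 0.08178373890803742 0.08050457144569634
foot z 0.008658873959233149
```

```bash
cat > go.py <<'E'
import sys
from h import *
from scipy.spatial.transform import Rotation as R
def delta(x,y,z,jaw):
    s=get_state();q=s["orientation"];r=R.from_quat([q[1],q[2],q[3],q[0]])
    j=np.radians(jaw);Y=np.array([np.cos(j),np.sin(j),0]);Z=np.array([0,0,-1.]);X=np.cross(Y,Z)
    t=R.from_matrix(np.c_[X,Y,Z])
    d=r.inv().apply(np.array([x,y,z])-s["position"])*100
    a=(r.inv()*t).as_rotvec(degrees=True)
    print("t",round(s["time"],2),"pos",s["position"].round(4),"jaw",np.degrees(np.arctan2(*r.as_matrix()[1::-1,1])).round(2),"tilt",np.degrees(np.arccos(-r.as_matrix()[2,2])).round(2),"F",s["contact_force"].round(1),"M",s["moment"].round(2),"op",round(s["opening"],3))
    print("ROW",[round(float(v),2) for v in np.r_[d,a]])
delta(*map(float,sys.argv[1:5]))
E
python3 go.py .43 .3 .25 80;python3 go.py .5655 -.1815 .2 83.4
```

```text
t 1.1 pos [0.1684 0.6019 0.2453] jaw 74.37 tilt 0.0 F [-0.3 -0.5 -0.8] M [-0.03 -0.02  0.01] op 1.003
ROW [-33.32, -22.02, -0.47, 0.0, -0.0, -5.63]
t 1.1 pos [0.1684 0.6019 0.2453] jaw 74.37 tilt 0.0 F [-0.3 -0.5 -0.8] M [-0.03 -0.02  0.01] op 1.003
ROW [-59.35, -64.74, 4.53, 0.0, -0.0, -9.03]
```

```bash
python3 -m handwheel '[[[-4,-2.6,0,0,0,-1],[-8,-5.2,0,0,0,-2],[-12,-8,0,0,0,-3],[-16,-10.6,0,0,0,-4],[-20,-13.2,0,0,0,-5]]]'
python3 -m handwheel '[[[-4,-2.6,0,0,0,-1],[-7,-6,0,0,0,-2],[-10,-10,0,0,0,-3],[-12,-14.5,0,0,0,-4],[-14,-19,0,0,0,-4]]]'; python3 go.py .5655 -.1815 .2 83.4
```

```text
time: 1.6
position: [0.3265, 0.4193, 0.2455]
orientation: [0.0, 0.092, 0.996, 0.0]
contact_force: [0.3, 1.0, -0.2]
opening: 0.999
time: 2.1
position: [0.4297, 0.2049, 0.2455]
orientation: [0.0, 0.057, 0.998, 0.0]
contact_force: [0.6, 0.4, 0.2]
opening: 1.002
t 2.1 pos [0.4297 0.2049 0.2455] jaw 83.43 tilt 0.06 F [0.6 0.4 0.2] M [ 0.04 -0.01  0.01] op 1.002
ROW [-17.9, -36.83, 4.55, 0.04, 0.04, 0.03]
```

```bash
python3 - <<'E'
import cv2
from h import *
# foot + tongue check of base yaw: project fitted base on pictures
for n in("top","scene"):
    p=cv2.imread(f"pics/{n}0.png");p=cv2.resize(p,None,fx=4,fy=4,interpolation=cv2.INTER_CUBIC)
    for pose,poly,z,c in(((.519,.1668,-.3692),FT,9,(0,255,0)),((.519,.1668,-.3692),FT,0,(0,255,255)),((.5655,-.1815,-.1152),SL,22,(0,0,255))):
        q=proj(n,tf(*pose,np.array([(a/1e3,b/1e3,z/1e3) for a,b in poly])))
        cv2.polylines(p,[np.round((q+.5)*4).astype(int)],True,c,1)
    o={"top":p[680:1100,660:1440],"scene":p[700:1120,780:1560]}[n]
    cv2.imwrite(f"pics/{n}_ov.png",o)
E
```

```text
(no output)
```

View pics/top_ov.png

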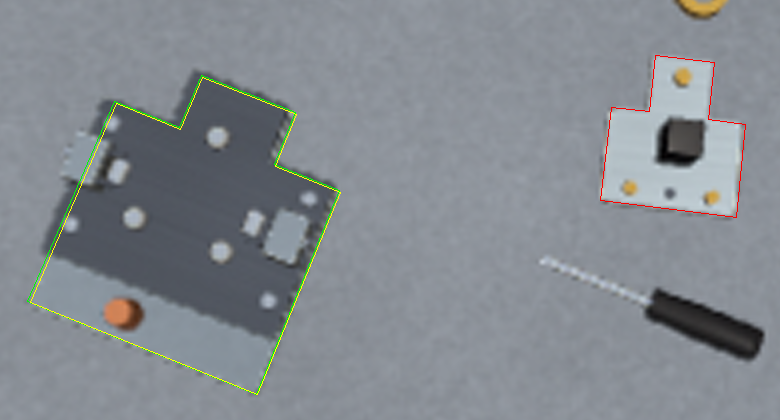

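View pics/scene_ov.png

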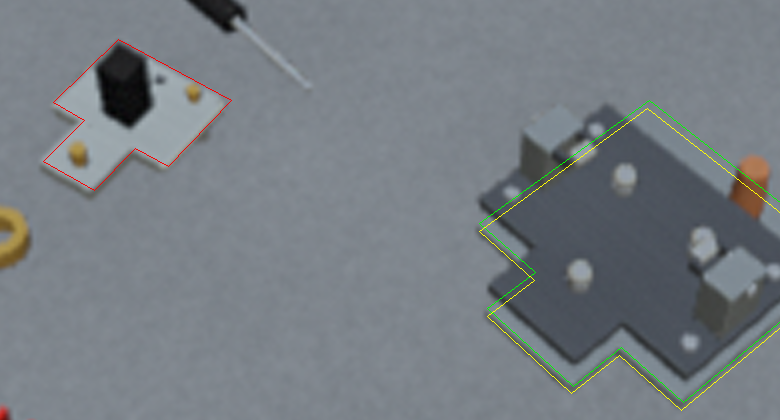

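Both overlays sit on the plate edges and the base foot, so I'm happy with the fits. The base's head is jacked about 18–20 mm. On to the plate.

```bash
python3 -m handwheel '[[[-2,-4.5,0,0,0,0],[-4,-9,0,0,0,0],[-6,-13.5,0,0,0,0],[-8,-18,0,0,0,0],[-10,-22,0,0,0,0]]]'
python3 -m handwheel '[[[-2,-4,1,0,0,0],[-4,-8,2,0,0,0],[-6,-12,3,0,0,0],[-7.9,-14.8,4.5,0,0,0],[-7.9,-14.8,4.5,0,0,0]]]'; python3 go.py .5655 -.1815 .1 83.4; python3 - <<'E'
from h import *
for n in("top","scene"):
    p,d=viewer.snapshot(n);P=np.array([[.5655,-.1815,.048]]);c,r=proj(n,P)[0].round().astype(int);print(n,c,r)
    cv2.imwrite(f"pics/{n}1.png",cv2.resize(p[max(r-60,0):r+60,c-80:c+80],None,fx=4,fy=4))
E
```

```text
time: 2.6
position: [0.5042, -0.0277, 0.2458]
orientation: [0.001, 0.058, 0.998, 0.0]
contact_force: [-0.4, -0.0, 1.1]
opening: 0.999
time: 3.1
position: [0.5654, -0.1894, 0.1985]
orientation: [-0.0, 0.061, 0.998, -0.001]
contact_force: [-0.8, -0.0, 0.1]
opening: 1.0
t 3.1 pos [ 0.5654 -0.1894  0.1985] jaw 83.0 tilt 0.12 F [-0.8 -0.   0.1] M [-0.03  0.    0.02] op 1.0
ROW [0.08, 0.81, 9.85, -0.11, -0.04, -0.4]
top 335 205
scene 227 196
```

View pics/scene1.png

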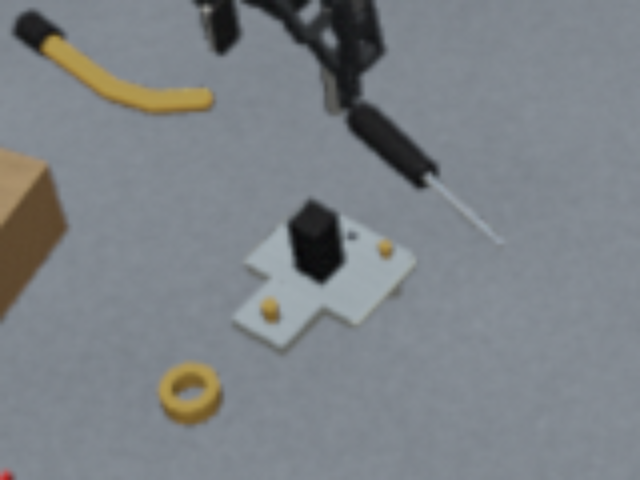

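View pics/top1.png

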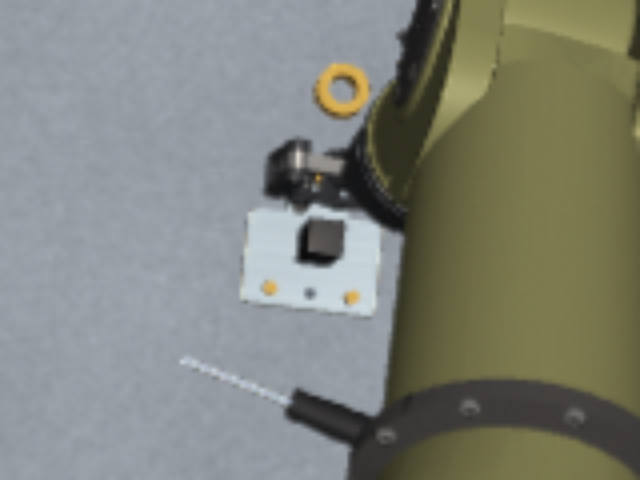

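```bash
python3 -m handwheel '[[[0.1,0.8,2,-0.1,0,-0.4],[0.1,0.8,5,-0.1,0,-0.4],[0.1,0.8,8,-0.1,0,-0.4],[0.1,0.8,9,-0.1,0,-0.4],[0.1,0.8,9,-0.1,0,-0.4]]]'; python3 go.py .5655 -.1815 .048 83.4
```

```text
time: 3.7
position: [0.5648, -0.1745, 0.1097]
orientation: [-0.001, 0.054, 0.999, 0.002]
contact_force: [-0.2, -0.5, 0.2]
opening: 1.005
t 3.7 pos [ 0.5648 -0.1745  0.1097] jaw 83.79 tilt 0.23 F [-0.2 -0.5  0.2] M [0.03 0.03 0.06] op 1.005
ROW [-0.16, -0.71, 6.16, 0.21, -0.11, 0.4]
```

```bash
python3 -m handwheel '[[[0,0,0,0,0,0],[0,0,0,0,0,0]]]'; python3 go.py .5655 -.1815 .09 83.4
```

```text
time: 3.9
position: [0.5657, -0.1742, 0.1113]
orientation: [0.0, 0.054, 0.999, 0.002]
contact_force: [-0.1, -0.1, 0.4]
opening: 1.0
t 3.9 pos [ 0.5657 -0.1742  0.1113] jaw 83.83 tilt 0.2 F [-0.1 -0.1  0.4] M [0.01 0.03 0.01] op 1.0
ROW [-0.06, -0.73, 2.13, 0.2, 0.03, 0.43]
```

```bash
python3 -m handwheel '[[[0,-0.7,1,0.2,0,0.4],[0,-0.7,1.8,0.2,0,0.4],[0,-0.7,1.8,0.2,0,0.4],[0,-0.7,1.8,0.2,0,0.4]]]'; for i in 1 2; do python3 go.py .5655 -.1815 .048 83.4; done
```

```text
time: 4.3
position: [0.5647, -0.1811, 0.0929]
orientation: [-0.0, 0.057, 0.998, 0.0]
contact_force: [-0.0, 0.6, 1.3]
opening: 1.003
t 4.3 pos [ 0.5647 -0.1811  0.0929] jaw 83.42 tilt 0.03 F [-0.   0.6  1.3] M [-0.05 -0.    0.01] op 1.003
ROW [-0.09, -0.03, 4.49, 0.01, -0.02, 0.02]
t 4.3 pos [ 0.5647 -0.1811  0.0929] jaw 83.42 tilt 0.03 F [-0.   0.6  1.3] M [-0.05 -0.    0.01] op 1.003
ROW [-0.09, -0.03, 4.49, 0.01, -0.02, 0.02]
```

```bash
python3 -m handwheel '[[[0,0,1.5,0,0,0],[-0.1,0,3,0,0,0],[-0.1,0,4.4,0,0,0],[-0.1,0,4.4,0,0,0],[-0.1,0,4.4,0,0,0]]]'; python3 go.py .5655 -.1815 .048 83.4; python3 - <<'E'
from h import *
for n in("scene",):
    p,d=viewer.snapshot(n);P=np.array([[.5655,-.1815,.048]]);c,r=proj(n,P)[0].round().astype(int);print(n,c,r)
    cv2.imwrite(f"pics/{n}2.png",cv2.resize(p[max(r-60,0):r+60,c-80:c+80],None,fx=4,fy=4))
E
```

```text
time: 4.8
position: [0.5656, -0.1811, 0.0488]
orientation: [-0.0, 0.057, 0.998, 0.0]
contact_force: [0.5, -0.3, 0.5]
opening: 1.0
t 4.8 pos [ 0.5656 -0.1811  0.0488] jaw 83.42 tilt 0.06 F [ 0.5 -0.3  0.5] M [-0.    0.02  0.01] op 1.0
ROW [0.01, -0.04, 0.08, 0.02, -0.05, 0.02]
scene 227 196
```

View pics/scene2.png

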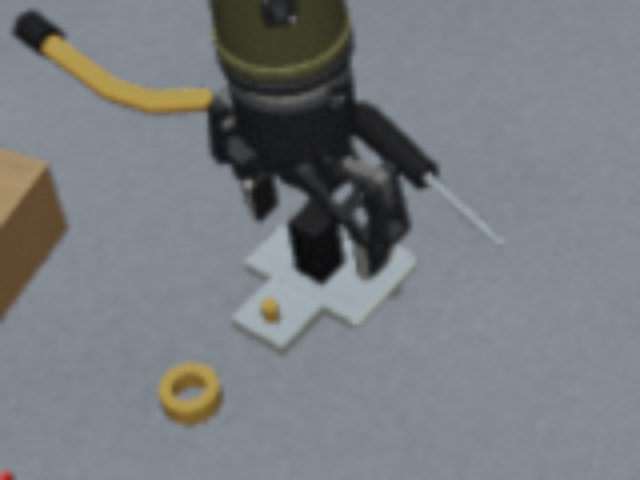

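The jaws stand either side of the post at crop (315,240), so I'll close now, starting gently.

```bash
python3 -m handwheel '[[[0,0,0,0,0,0],[0,0,0,0,0,0],[0,0,0,0,0,0],[0,0,0,0,0,0],[0,0,0,0,0,0]]]' 0 40; python3 -m handwheel '[[[0,0,0,0,0,0],[0,0,0,0,0,0],[0,0,0,0,0,0]]]' 0 80;python3 go.py .5655 -.1815 .12 83.4
```

```text
time: 5.35
position: [0.566, -0.1814, 0.0496]
orientation: [0.0, 0.057, 0.998, -0.0]
contact_force: [-1.0, -0.1, 2.5]
opening: 0.297
time: 5.65
position: [0.5661, -0.1814, 0.0497]
orientation: [0.0, 0.058, 0.998, -0.0]
contact_force: [-0.4, 0.0, 2.1]
opening: 0.293
t 5.65 pos [ 0.5661 -0.1814  0.0497] jaw 83.41 tilt 0.03 F [-0.4  0.   2.1] M [0.11 0.03 0.01] op 0.293
ROW [0.05, -0.02, -7.03, 0.0, 0.03, 0.01]
```

```bash
python3 -m handwheel '[[[0,0,-1.5,0,0,0],[0,0,-4.5,0,0,0],[0,0,-9,0,0,0],[0,0,-13.5,0,0,0],[0,0,-16,0,0,0]]]';python3 -m handwheel '[[[0,0,0,0,0,0],[0,0,0,0,0,0]]]'; python3 go.py .519 .1668 .2 68.85; python3 - <<'E'
from h import *
for n in("scene",):
    p,d=viewer.snapshot(n);P=np.array([[.5655,-.1815,.2]]);c,r=proj(n,P)[0].round().astype(int);print(n,c,r)
    cv2.imwrite(f"pics/{n}3.png",cv2.resize(p[max(r-60,0):r+60,c-80:c+80],None,fx=4,fy=4))
E
```

```text
time: 6.15
position: [0.5665, -0.1815, 0.2125]
orientation: [0.002, 0.058, 0.998, -0.0]
contact_force: [1.0, -0.1, -5.9]
opening: 0.295
time: 6.35
position: [0.5659, -0.1813, 0.2115]
orientation: [0.001, 0.057, 0.998, -0.0]
contact_force: [0.6, 0.1, -5.6]
opening: 0.296
t 6.35 pos [ 0.5659 -0.1813  0.2115] jaw 83.41 tilt 0.12 F [ 0.6  0.1 -5.6] M [0.06 0.05 0.06] op 0.296
ROW [8.66, 34.05, 1.13, 0.0, 0.12, 14.56]
scene 220 155
```

View pics/scene3.png

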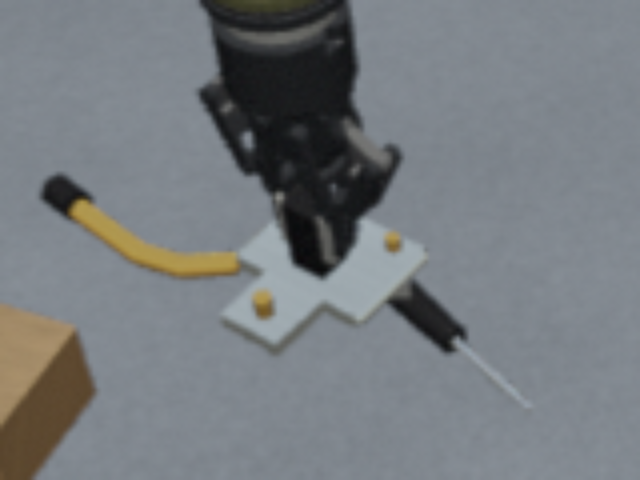

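```bash
python3 -m handwheel '[[[0.5,2,0,0,0,1],[1.5,6,0,0,0,3],[2.5,10,0,0,0,5],[3.5,14,0,0,0,7],[4.4,17,0,0,0,8]]]';python3 -m handwheel '[[[1,4,0,0,0,1.5],[2,8,0,0,0,3],[3,12,0,0,0,4.5],[3.8,15,0,0,0,6.5],[3.9,16,0,0,0,6.5]]]';python3 -m handwheel '[[[0,0,0,0,0,0],[0,0,0,0,0,0],[0,0,0,0,0,0]]]'; python3 go.py .519 .1668 .165 68.85
```

```text
time: 6.9
position: [0.5393, -0.0041, 0.2077]
orientation: [-0.003, 0.127, 0.992, 0.0]
contact_force: [0.5, -0.4, -5.2]
opening: 0.292
time: 7.4
position: [0.5395, 0.1655, 0.2051]
orientation: [-0.005, 0.18, 0.984, 0.0]
contact_force: [-0.1, 0.1, -5.5]
opening: 0.299
time: 7.7
position: [0.5393, 0.1634, 0.2041]
orientation: [-0.006, 0.181, 0.983, -0.001]
contact_force: [0.3, -1.0, -5.2]
opening: 0.296
t 7.7 pos [0.5393 0.1634 0.2041] jaw 69.15 tilt 0.68 F [ 0.3 -1.  -5.2] M [-0.04  0.03 -0.01] op 0.296
ROW [1.97, -0.39, 3.93, -0.21, -0.65, 0.3]
```

```bash
python3 -m handwheel '[[[0.7,-0.2,1,-0.1,-0.3,0.1],[1.4,-0.4,2.5,-0.2,-0.6,0.3],[2,-0.4,3.9,-0.2,-0.65,0.3],[2,-0.4,3.9,-0.2,-0.65,0.3],[2,-0.4,3.9,-0.2,-0.65,0.3]]]';python3 -m handwheel '[[[0,0,0,0,0,0],[0,0,0,0,0,0]]]'; python3 go.py .519 .1668 .16 68.85; python3 - <<'E'
from h import *
for n in("scene","top"):
    p,d=viewer.snapshot(n);np.save(f"/tmp/{n}d.npy",d);cv2.imwrite(f"pics/{n}4f.png",p)
    P=np.array([[.519,.1668,.14]]);c,r=proj(n,P)[0].round().astype(int);print(n,c,r)
    cv2.imwrite(f"pics/{n}4.png",cv2.resize(p[max(r-60,0):r+60,c-80:c+80],None,fx=4,fy=4,interpolation=cv2.INTER_CUBIC))
    s=spotter.silhouettes(n,"plate");print([(x["conf"],x["pixels"].sum()) for x in s])
    if s: np.save(f"/tmp/{n}_pm2.npy",s[0]["pixels"])
E
```

```text
time: 8.2
position: [0.5192, 0.1657, 0.1656]
orientation: [0.0, 0.184, 0.983, -0.0]
contact_force: [0.2, 0.2, -5.1]
opening: 0.294
time: 8.4
position: [0.5202, 0.1651, 0.1665]
orientation: [0.001, 0.185, 0.983, 0.0]
contact_force: [0.1, -0.5, -4.4]
opening: 0.297
t 8.4 pos [0.5202 0.1651 0.1665] jaw 68.69 tilt 0.11 F [ 0.1 -0.5 -4.4] M [ 0.01  0.08 -0.06] op 0.297
ROW [0.17, 0.11, 0.65, 0.02, 0.11, -0.16]
scene 359 209
[(0.74, np.int64(1224))]
top 208 216
[(0.65, np.int64(243))]
```

View pics/scene4.png

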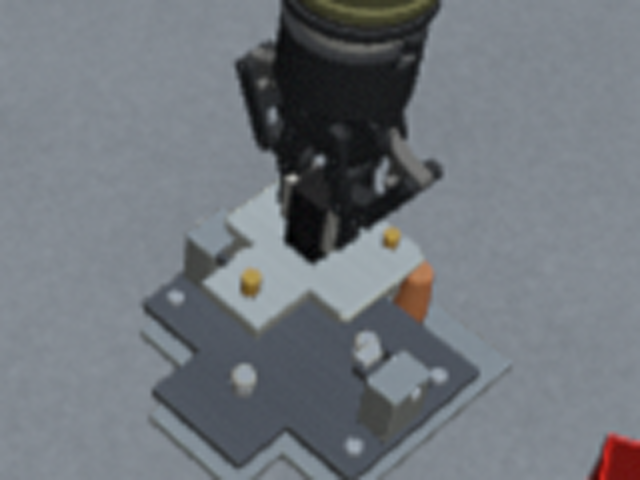

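View pics/top4.png

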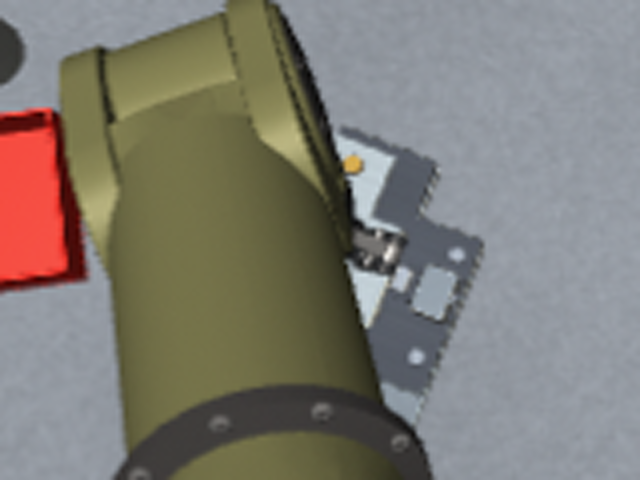

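```bash
python3 - <<'E'
from h import *
x,y,a=.5202-.0005,.1651,np.radians(68.69-90)
f=.1665-.0493
for n in("scene","top"):
    p=cv2.imread(f"pics/{n}4f.png");p=cv2.resize(p,None,fx=5,fy=5,interpolation=cv2.INTER_CUBIC)
    for poly,z,c in((SL,.017,(0,0,255)),([(-45,-45),(25,-45),(25,-22),(68,-22),(68,22),(25,22),(25,45),(-45,45)],.022,(0,255,0))):
        q=proj(n,tf(x,y,a,np.array([(u/1e3,v/1e3,f+z) for u,v in poly])));cv2.polylines(p,[np.round((q+.5)*5).astype(int)],True,c,1)
    q=proj(n,np.array([[x,y,f+.05]]))[0]*5;c,r=q.astype(int);cv2.imwrite(f"pics/{n}4o.png",p[max(0,r-250):r+300,c-390:c+390])
E
```

```text
(no output)
```

View pics/scene4o.png

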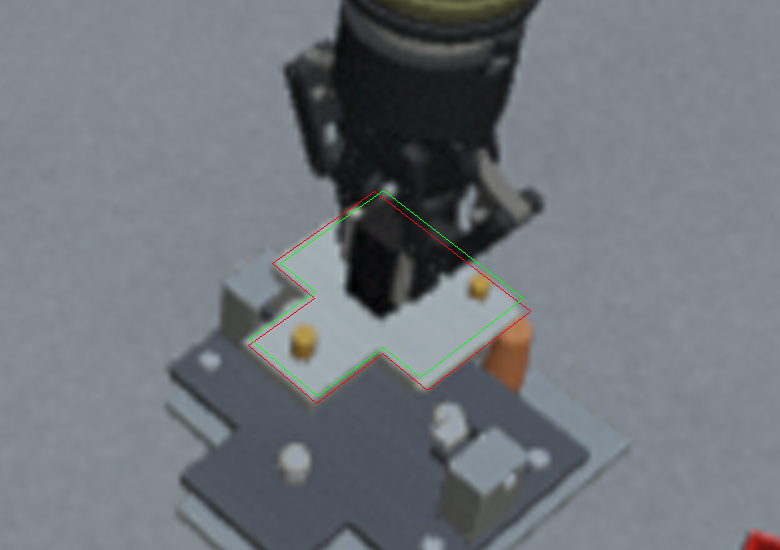

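View pics/top4o.png

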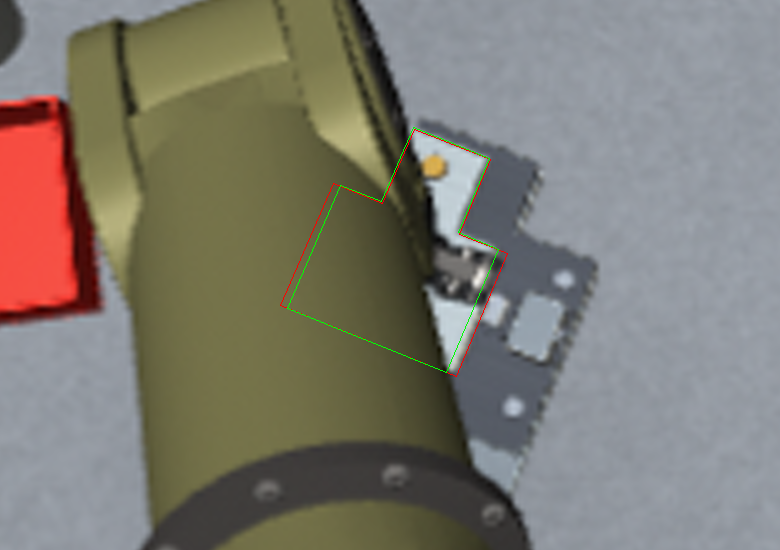

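The predicted outline lies on the held plate in both views to within about 1 mm, so the plate is level in the grip. I'll move over the base and descend to just above the rollers.

```bash
python3 go.py .5193 .1668 .13 68.85; python3 -m handwheel '[[[0.1,0.1,1,0,0,0],[0.15,0.1,2.5,0,0.1,-0.1],[0.15,0.1,3.6,0,0.1,-0.1],[0.15,0.1,3.6,0,0.1,-0.1],[0.15,0.1,3.6,0,0.1,-0.1]]]';python3 go.py .5193 .1668 .13 68.85;python3 -m handwheel '[[[0,0,0,0,0,0]]]';python3 go.py .5193 .1668 .13 68.85
```

```text
t 8.6 pos [0.5194 0.1657 0.1659] jaw 68.76 tilt 0.04 F [ 0. -0. -5.] M [-0.01  0.02 -0.02] op 0.297
ROW [0.05, 0.1, 3.59, -0.0, 0.04, -0.09]
time: 9.1
position: [0.5183, 0.1671, 0.1296]
orientation: [-0.001, 0.183, 0.983, -0.0]
contact_force: [0.1, -0.3, -4.7]
opening: 0.296
t 9.1 pos [0.5183 0.1671 0.1296] jaw 68.85 tilt 0.1 F [ 0.1 -0.3 -4.7] M [-0.05 -0.07  0.03] op 0.296
ROW [-0.1, 0.0, -0.04, -0.03, -0.09, 0.0]
time: 9.2
position: [0.5188, 0.1673, 0.1301]
orientation: [-0.0, 0.183, 0.983, 0.0]
contact_force: [-0.1, 0.0, -4.9]
opening: 0.292
t 9.2 pos [0.5188 0.1673 0.1301] jaw 68.85 tilt 0.05 F [-0.1  0.  -4.9] M [ 0.    0.01 -0.06] op 0.292
ROW [-0.07, -0.02, 0.01, 0.0, -0.05, 0.0]
```

```bash
python3 -m handwheel '[[[0,0,0.2,0,0,0],[0,0,0.4,0,0,0],[0,0,0.6,0,0,0],[0,0,0.6,0,0,0]]]'|tr '\n' ' ';python3 go.py .5193 .1668 .13 68.85;python3 -m handwheel '[[[0,0,0.2,0,0,0],[0,0,0.4,0,0,0],[0,0,0.4,0,0,0]]]'|tr '\n' ' ';python3 go.py .5193 .1668 .13 68.85
```

```text
time: 9.6 position: [0.5185, 0.1672, 0.1238] orientation: [-0.001, 0.183, 0.983, -0.0] contact_force: [-0.5, 0.5, -5.1] opening: 0.295 t 9.6 pos [0.5185 0.1672 0.1238] jaw 68.85 tilt 0.07 F [-0.5  0.5 -5.1] M [-0.01  0.03  0.02] op 0.295
ROW [-0.08, -0.01, -0.62, -0.02, -0.07, 0.0]
time: 9.9 position: [0.5184, 0.1671, 0.1195] orientation: [-0.001, 0.184, 0.983, -0.0] contact_force: [0.3, -0.2, -4.7] opening: 0.296 t 9.9 pos [0.5184 0.1671 0.1195] jaw 68.85 tilt 0.1 F [ 0.3 -0.2 -4.7] M [ 0.06  0.07 -0.01] op 0.296
ROW [-0.09, 0.0, -1.05, -0.04, -0.09, 0.0]
```

```bash
for i in 1; do python3 -m handwheel '[[[-0.05,0,0.1,0,0,0],[-0.05,0,0.2,0,0,0],[-0.05,0,0.2,0,0,0]]]'|tr '\n' ' ';python3 go.py .5193 .1668 .13 68.85;python3 -m handwheel '[[[0,0,0.1,0,0,0],[0,0,0.2,0,0,0],[0,0,0.2,0,0,0]]]'|tr '\n' ' ';python3 go.py .5193 .1668 .13 68.85; done
```

```text
time: 10.2 position: [0.5193, 0.1671, 0.1185] orientation: [-0.0, 0.184, 0.983, 0.0] contact_force: [-3.2, -0.6, 5.3] opening: 0.296 t 10.2 pos [0.5193 0.1671 0.1185] jaw 68.85 tilt 0.03 F [-3.2 -0.6  5.3] M [0.01 0.5  0.05] op 0.296
ROW [-0.01, -0.03, -1.15, 0.02, -0.03, -0.0]
time: 10.5 position: [0.5199, 0.1675, 0.1179] orientation: [0.001, 0.184, 0.983, 0.001] contact_force: [-1.5, -0.1, 7.5] opening: 0.295 t 10.5 pos [0.5199 0.1675 0.1179] jaw 68.85 tilt 0.14 F [-1.5 -0.1  7.5] M [0.08 0.61 0.02] op 0.295
ROW [0.03, -0.09, -1.21, 0.12, 0.06, -0.0]
```

```bash
python3 - <<'E'
from h import *
s=get_state()
for n in("scene",):
    p,d=viewer.snapshot(n);p=cv2.resize(p,None,fx=6,fy=6,interpolation=cv2.INTER_CUBIC)
    c,r=(proj(n,np.array([[.519,.167,.09]]))[0]*6).astype(int);cv2.imwrite(f"pics/{n}5.png",p[r-260:r+330,c-390:c+390])
E
python3 go.py .519 .1668 .13 68.85
```

```text
t 10.55 pos [0.5199 0.1676 0.1179] jaw 68.85 tilt 0.14 F [-2.3 -0.5  7.4] M [0.06 0.58 0.  ] op 0.294
ROW [0.06, -0.1, -1.21, 0.12, 0.07, 0.0]
```

View pics/scene5.png

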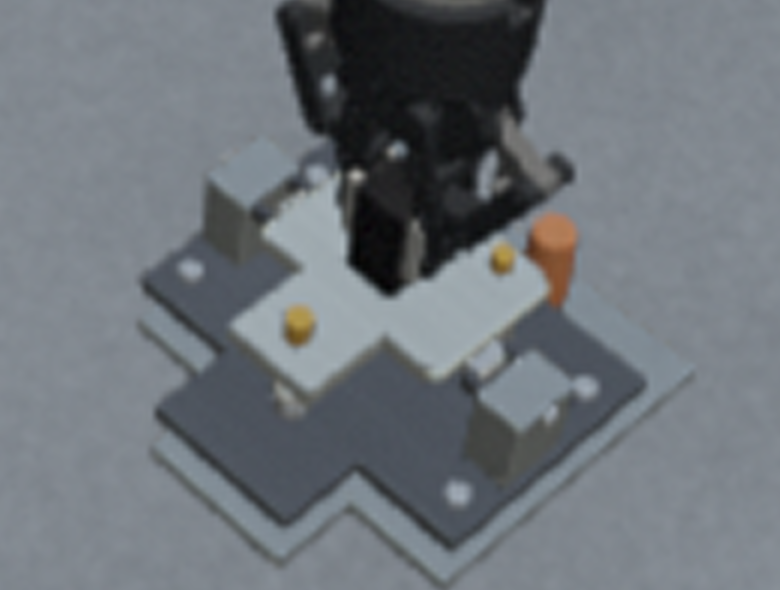

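```bash
for i in 1; do python3 -m handwheel '[[[0,0,0.1,0,0,0],[0,0,0.2,0,0,0],[0,0,0.3,0,0,0]]]'|tr '\n' ' ';python3 go.py .5193 .1668 .11 68.85;python3 -m handwheel '[[[0,0,0.1,0,0,0],[0,0,0.2,0,0,0],[0,0,0.3,0,0,0]]]'|tr '\n' ' ';python3 go.py .5193 .1668 .11 68.85; done
```

```text
time: 10.85 position: [0.5209, 0.168, 0.1164] orientation: [0.002, 0.184, 0.983, 0.002] contact_force: [-2.0, -1.0, 8.1] opening: 0.3 t 10.85 pos [0.5209 0.168  0.1164] jaw 68.85 tilt 0.3 F [-2.  -1.   8.1] M [-0.12  0.48  0.08] op 0.3
ROW [0.11, -0.17, 0.64, 0.24, 0.19, -0.0]
time: 11.15 position: [0.5215, 0.168, 0.1142] orientation: [0.003, 0.184, 0.983, 0.002] contact_force: [-0.5, -0.4, 4.2] opening: 0.292 t 11.15 pos [0.5215 0.168  0.1142] jaw 68.85 tilt 0.39 F [-0.5 -0.4  4.2] M [-0.27  0.34  0.02] op 0.292
ROW [0.16, -0.19, 0.41, 0.29, 0.27, -0.0]
```

```bash
for i in 1; do python3 -m handwheel '[[[0.1,-0.05,0.1,0.15,0.15,0],[0.2,-0.1,0.2,0.3,0.3,0],[0.2,-0.1,0.25,0.3,0.3,0]]]'|tr '\n' ' ';python3 go.py .5193 .1668 .11 68.85;python3 -m handwheel '[[[0,0,0.1,0,0,0],[0,0,0.2,0,0,0],[0,0,0.2,0,0,0]]]'|tr '\n' ' ';python3 go.py .5193 .1668 .11 68.85; done
```

```text
time: 11.45 position: [0.5199, 0.1675, 0.1117] orientation: [0.0, 0.184, 0.983, -0.0] contact_force: [2.2, -2.1, 0.5] opening: 0.294 t 11.45 pos [0.5199 0.1675 0.1117] jaw 68.82 tilt 0.02 F [ 2.2 -2.1  0.5] M [-0.36 -0.45  0.03] op 0.294
ROW [0.03, -0.09, 0.17, 0.0, 0.02, -0.03]
time: 11.75 position: [0.5193, 0.1674, 0.1089] orientation: [-0.001, 0.184, 0.983, -0.0] contact_force: [1.0, -1.0, -5.3] opening: 0.297 t 11.75 pos [0.5193 0.1674 0.1089] jaw 68.84 tilt 0.08 F [ 1.  -1.  -5.3] M [-0.28 -0.23  0.06] op 0.297
ROW [-0.02, -0.06, -0.11, -0.06, -0.05, -0.01]
```

```bash
for i in 1; do python3 -m handwheel '[[[0,0,0.1,0,0,0],[0,0,0.15,0,0,0],[0,0,0.15,0,0,0]]]'|tr '\n' ' ';python3 go.py .5193 .1668 .11 68.85;python3 -m handwheel '[[[0,0,0.1,0,0,0],[0,0,0.1,0,0,0],[0,0,0.1,0,0,0]]]'|tr '\n' ' ';python3 go.py .5193 .1668 .11 68.85; done
```

```text
time: 12.05 position: [0.5188, 0.1674, 0.1069] orientation: [-0.001, 0.184, 0.983, -0.001] contact_force: [1.1, -0.2, -8.8] opening: 0.295 t 12.05 pos [0.5188 0.1674 0.1069] jaw 68.84 tilt 0.15 F [ 1.1 -0.2 -8.8] M [-0.15 -0.2   0.  ] op 0.295
ROW [-0.07, -0.04, -0.31, -0.1, -0.11, -0.01]
time: 12.35 position: [0.5184, 0.1673, 0.1054] orientation: [-0.001, 0.184, 0.983, -0.001] contact_force: [0.9, -0.5, -10.3] opening: 0.292 t 12.35 pos [0.5184 0.1673 0.1054] jaw 68.84 tilt 0.2 F [  0.9  -0.5 -10.3] M [-0.13 -0.3   0.02] op 0.292
ROW [-0.1, -0.02, -0.46, -0.13, -0.15, -0.01]
```

```bash
for i in 1; do python3 -m handwheel '[[[-0.05,0,0.05,-0.1,-0.1,0],[-0.05,0,0.1,-0.1,-0.1,0],[-0.05,0,0.1,-0.1,-0.1,0]]]'|tr '\n' ' ';python3 go.py .5193 .1668 .11 68.85;python3 -m handwheel '[[[0,0,0.05,0,0,0],[0,0,0.08,0,0,0],[0,0,0.08,0,0,0]]]'|tr '\n' ' ';python3 go.py .5193 .1668 .11 68.85; done
```

```text
time: 12.65 position: [0.5185, 0.1672, 0.1042] orientation: [-0.001, 0.184, 0.983, -0.0] contact_force: [-0.4, -0.5, -9.1] opening: 0.296 t 12.65 pos [0.5185 0.1672 0.1042] jaw 68.85 tilt 0.1 F [-0.4 -0.5 -9.1] M [-0.02  0.13  0.04] op 0.296
ROW [-0.08, -0.01, -0.58, -0.05, -0.09, 0.0]
time: 12.95 position: [0.5185, 0.1672, 0.1033] orientation: [-0.001, 0.184, 0.983, -0.0] contact_force: [-0.1, -0.6, -8.3] opening: 0.296 t 12.95 pos [0.5185 0.1672 0.1033] jaw 68.85 tilt 0.1 F [-0.1 -0.6 -8.3] M [-0.01 -0.07 -0.  ] op 0.296
ROW [-0.09, -0.01, -0.67, -0.05, -0.09, 0.0]
```

```bash
for i in 1; do python3 -m handwheel '[[[0,0,0.05,0,0,0],[0,0,0.08,0,0,0],[0,0,0.08,0,0,0]]]'|tr '\n' ' ';python3 go.py .5193 .1668 .11 68.85;python3 -m handwheel '[[[0,0,0.05,0,0,0],[0,0,0.08,0,0,0],[0,0,0.08,0,0,0]]]'|tr '\n' ' ';python3 go.py .5193 .1668 .11 68.85; done
```

```text
time: 13.25 position: [0.5184, 0.1671, 0.1024] orientation: [-0.001, 0.184, 0.983, -0.0] contact_force: [0.2, 0.2, -8.3] opening: 0.292 t 13.25 pos [0.5184 0.1671 0.1024] jaw 68.85 tilt 0.12 F [ 0.2  0.2 -8.3] M [-0.04  0.01  0.03] op 0.292
ROW [-0.09, 0.0, -0.76, -0.06, -0.1, -0.0]
time: 13.55 position: [0.5184, 0.1671, 0.1018] orientation: [-0.001, 0.183, 0.983, -0.0] contact_force: [-1.4, -0.8, -4.6] opening: 0.293 t 13.55 pos [0.5184 0.1671 0.1018] jaw 68.86 tilt 0.11 F [-1.4 -0.8 -4.6] M [-0.16  0.28  0.07] op 0.293
ROW [-0.09, -0.0, -0.82, -0.06, -0.09, 0.01]
```

```bash
for i in 1; do python3 -m handwheel '[[[0.03,0,0.05,0,0,0],[0.03,0,0.08,0,0,0],[0.03,0,0.08,0,0,0]]]'|tr '\n' ' ';python3 go.py .5193 .1668 .11 68.85;python3 -m handwheel '[[[0,0,0.05,0,0,0],[0,0,0.08,0,0,0],[0,0,0.08,0,0,0]]]'|tr '\n' ' ';python3 go.py .5193 .1668 .11 68.85; done
```

```text
time: 13.85 position: [0.5185, 0.1671, 0.1017] orientation: [-0.0, 0.183, 0.983, -0.0] contact_force: [-2.2, -1.5, 3.9] opening: 0.294 t 13.85 pos [0.5185 0.1671 0.1017] jaw 68.86 tilt 0.05 F [-2.2 -1.5  3.9] M [-0.47  0.55  0.26] op 0.294
ROW [-0.09, -0.0, -0.83, -0.03, -0.04, 0.01]
time: 14.15 position: [0.5185, 0.1671, 0.1015] orientation: [-0.0, 0.183, 0.983, -0.0] contact_force: [-3.9, -1.8, 7.9] opening: 0.295 t 14.15 pos [0.5185 0.1671 0.1015] jaw 68.88 tilt 0.03 F [-3.9 -1.8  7.9] M [-0.52  0.95  0.33] op 0.295
ROW [-0.09, -0.0, -0.85, -0.02, -0.02, 0.03]
```

```bash
for i in 1; do python3 -m handwheel '[[[0.03,-0.03,0.02,0,0,-0.2],[0.06,-0.06,0.02,0,0,-0.4],[0.06,-0.06,0.03,0,0,-0.4]]]'|tr '\n' ' ';python3 go.py .5193 .1668 .11 68.85;python3 -m handwheel '[[[0.03,-0.03,0.05,0,0,-0.2],[0.03,-0.03,0.08,0,0,-0.2],[0.03,-0.03,0.08,0,0,-0.2]]]'|tr '\n' ' ';python3 go.py .5193 .1668 .11 68.85; done
```

```text
time: 14.45 position: [0.5182, 0.1669, 0.1014] orientation: [0.0, 0.18, 0.984, 0.0] contact_force: [-0.8, -1.6, 4.0] opening: 0.296 t 14.45 pos [0.5182 0.1669 0.1014] jaw 69.27 tilt 0.04 F [-0.8 -1.6  4. ] M [-0.21  0.14  0.09] op 0.296
ROW [-0.11, 0.03, -0.86, 0.03, 0.03, 0.42]
time: 14.75 position: [0.5182, 0.1669, 0.1013] orientation: [0.001, 0.178, 0.984, 0.001] contact_force: [-2.6, -1.6, 7.7] opening: 0.291 t 14.75 pos [0.5182 0.1669 0.1013] jaw 69.44 tilt 0.1 F [-2.6 -1.6  7.7] M [-0.25  0.55 -0.16] op 0.291
ROW [-0.11, 0.03, -0.87, 0.07, 0.07, 0.59]
```

```bash
for i in 1; do python3 -m handwheel '[[[0.05,-0.03,0.03,0,0,0],[0.08,-0.04,0.03,0,0,0.1],[0.08,-0.04,0.03,0,0,0.1]]]'|tr '\n' ' ';python3 go.py .5193 .1668 .11 68.85;python3 -m handwheel '[[[0.03,-0.02,0.05,0,0,0],[0.03,-0.02,0.08,0,0,0],[0.03,-0.02,0.08,0,0,0]]]'|tr '\n' ' ';python3 go.py .5193 .1668 .11 68.85; done
```

```text
time: 15.05 position: [0.5181, 0.1669, 0.1013] orientation: [0.002, 0.179, 0.984, 0.001] contact_force: [2.2, -0.8, 4.2] opening: 0.291 t 15.05 pos [0.5181 0.1669 0.1013] jaw 69.34 tilt 0.2 F [ 2.2 -0.8  4.2] M [-0.32 -0.19 -0.  ] op 0.291
ROW [-0.12, 0.03, -0.87, 0.13, 0.16, 0.49]
time: 15.35 position: [0.5181, 0.1669, 0.1012] orientation: [0.002, 0.179, 0.984, 0.001] contact_force: [-0.3, -2.2, 9.7] opening: 0.292 t 15.35 pos [0.5181 0.1669 0.1012] jaw 69.33 tilt 0.26 F [-0.3 -2.2  9.7] M [-0.44  0.4  -0.  ] op 0.292
ROW [-0.12, 0.04, -0.87, 0.16, 0.2, 0.48]
```

The plate is now held rigidly in x, y and yaw. Side forces are near zero, z is steady at 0.1012 and the implied head height is 18.2 mm, which matches the pictures' 18. I'll hold, relax and release.

```bash
python3 -m handwheel '[[[0,-0.02,0.08,0.1,0.1,0],[0,-0.02,0.08,0.1,0.1,0],[0,-0.02,0.08,0.1,0.1,0]]]'|tr '\n' ' '; python3 go.py .5193 .1668 .11 68.85; python3 -m handwheel '[[[0,0,0,0.1,0.1,0],[0,0,0,0.1,0.1,0]]]' |tr '\n' ' ';python3 go.py .5193 .1668 .11 68.85; python3 - <<'E'
from h import *
n="scene";p,d=viewer.snapshot(n);p=cv2.resize(p,None,fx=6,fy=6,interpolation=cv2.INTER_CUBIC)
for poly,z,c in((SL,.017,(0,0,255)),):
    q=proj(n,tf(.519,.1668,-.3692,np.array([(u/1e3,v/1e3,.0333+.0182+z) for u,v in poly])));cv2.polylines(p,[np.round((q+.5)*6).astype(int)],True,c,1)
c,r=(proj(n,np.array([[.519,.167,.09]]))[0]*6).astype(int);cv2.imwrite(f"pics/{n}6.png",p[r-260:r+330,c-390:c+390])
E
```

```text
time: 15.65 position: [0.5182, 0.1669, 0.1013] orientation: [0.001, 0.179, 0.984, 0.001] contact_force: [-3.4, -1.1, 11.6] opening: 0.29 t 15.65 pos [0.5182 0.1669 0.1013] jaw 69.34 tilt 0.16 F [-3.4 -1.1 11.6] M [-0.33  0.54  0.04] op 0.29
ROW [-0.11, 0.03, -0.87, 0.09, 0.13, 0.49]
time: 15.85 position: [0.5182, 0.1669, 0.1013] orientation: [0.0, 0.179, 0.984, -0.0] contact_force: [-1.0, -2.6, 5.7] opening: 0.294 t 15.85 pos [0.5182 0.1669 0.1013] jaw 69.33 tilt 0.03 F [-1.  -2.6  5.7] M [-0.16  0.02  0.05] op 0.294
ROW [-0.11, 0.03, -0.87, -0.0, 0.03, 0.48]
```

View pics/scene6.png

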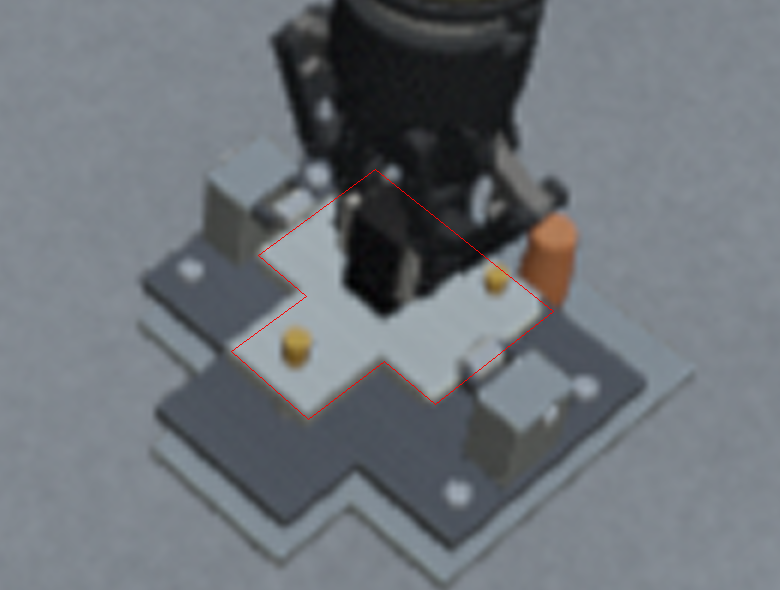

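The plate outline matches the fitted home pose and both rollers have closed in over its edges, so I'll ease the grip and then let go.

```bash
python3 -m handwheel '[[[0,0,0.03,0,0,0],[0,0,0.03,0,0,0],[0,0,0.03,0,0,0]]]' 0 20|tr '\n' ' '; python3 go.py .5193 .1668 .11 68.85; python3 -m handwheel '[[[0,0,0,0,0,0],[0,0,0,0,0,0],[0,0,0,0,0,0]]]' 0.55 20 |tr '\n' ' ';python3 go.py .5193 .1668 .11 68.85
```

```text
time: 16.2 position: [0.5182, 0.1669, 0.1013] orientation: [0.0, 0.179, 0.984, -0.0] contact_force: [-2.3, -1.7, 7.6] opening: 0.295 t 16.2 pos [0.5182 0.1669 0.1013] jaw 69.34 tilt 0.04 F [-2.3 -1.7  7.6] M [-0.29  0.25  0.06] op 0.295
ROW [-0.11, 0.03, -0.87, 0.0, 0.04, 0.49]
time: 16.5 position: [0.518, 0.1671, 0.101] orientation: [0.0, 0.179, 0.984, -0.0] contact_force: [-0.7, 0.6, -0.3] opening: 0.547 t 16.5 pos [0.518  0.1671 0.101 ] jaw 69.35 tilt 0.01 F [-0.7  0.6 -0.3] M [0.03 0.   0.03] op 0.547
ROW [-0.14, 0.02, -0.9, -0.01, 0.0, 0.5]
```

```bash
python3 -m handwheel '[[[0,0,-1,0,0,0],[0,0,-3,0,0,0],[0,0,-6,0,0,0],[0,0,-10,0,0,0],[0,0,-12,0,0,0]]]'|tr '\n' ' ';  python3 -m handwheel '[[[2,-4,0,0,0,0],[4,-8,0,0,0,0],[6,-12,0,0,0,0],[6,-16,0,0,0,0],[6,-20,0,0,0,0]]]'|tr '\n' ' '; python3 -m handwheel '[[[0,-4,0,0,0,0],[0,-8,0,0,0,0],[0,-12,0,0,0,0],[0,-16,0,0,0,0],[0,-18,0,0,0,0]]]'|tr '\n' ' ';python3 - <<'E'
from h import *
import fit
m={}
for n in("scene","top"):
    p,d=viewer.snapshot(n);cv2.imwrite(f"pics/{n}7.png",p);s=spotter.silhouettes(n,"plate");print(n,s[0]["conf"],s[0]["pixels"].sum());m[n]=s[0]["pixels"]
    c=cloud(n,d);i=c[m[n]];z=i[(i[:,2]>.06)&(i[:,2]<.085)];print("slab top z med",np.median(z[:,2]));t=i[i[:,2]>.115];print("post top",np.median(t[:,2]))
    A=np.c_[z[:,:2]-z[:,:2].mean(0),np.ones(len(z))];k=np.abs(z[:,2]-np.median(z[:,2]))<.006;print("slope",np.linalg.lstsq(A[k],z[k,2],rcond=None)[0])
    p=cv2.resize(p,None,fx=6,fy=6,interpolation=cv2.INTER_CUBIC);c,r=(proj(n,np.array([[.519,.167,.09]]))[0]*6).astype(int);cv2.imwrite(f"pics/{n}7b.png",p[r-260:r+330,c-390:c+390])
P=[prism(SL,12,22,.0515),prism([(-13,-13),(13,-13),(13,13),(-13,13)],22,74,.0515)]
fit.fitmask(m,np.array([.5185,.167,-.365]),P)
E
```

```text
time: 17.0 position: [0.5189, 0.1675, 0.2247] orientation: [0.002, 0.179, 0.984, 0.001] contact_force: [0.8, 1.1, 0.3] opening: 0.55 time: 17.5 position: [0.3911, 0.0006, 0.2248] orientation: [0.002, 0.179, 0.984, 0.001] contact_force: [0.5, -0.4, -0.1] opening: 0.551 time: 18.0 position: [0.3263, -0.1705, 0.225] orientation: [0.003, 0.18, 0.984, 0.001] contact_force: [0.7, 0.4, -0.5] opening: 0.552 scene 0.76 1210
slab top z med 0.07322374935067322
post top 0.12449154642057958
slope [-0.00277249 -0.00135063  0.0731809 ]
top 0.8 1166
slab top z med 0.0751876817353917
post top 0.12685439938128318
slope [2.42459681e-06 1.32656511e-03 7.50413848e-02]
['top'] [ 0.5166  0.1687 -0.3571] -20.46 16.9
['scene'] [ 0.5194  0.164  -0.3382] -19.38 56.9
['top', 'scene'] [ 0.5173  0.1667 -0.3593] -20.58 100.6
```

View pics/scene7b.png

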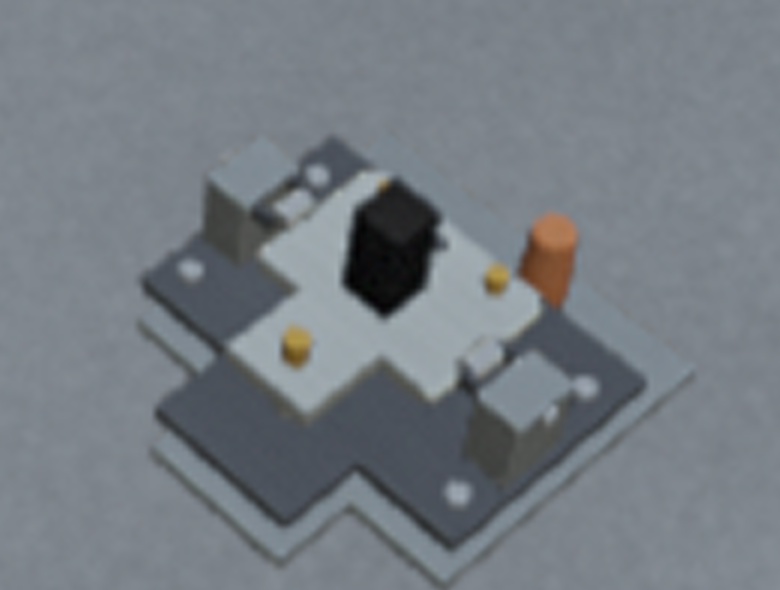

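View pics/top7b.png

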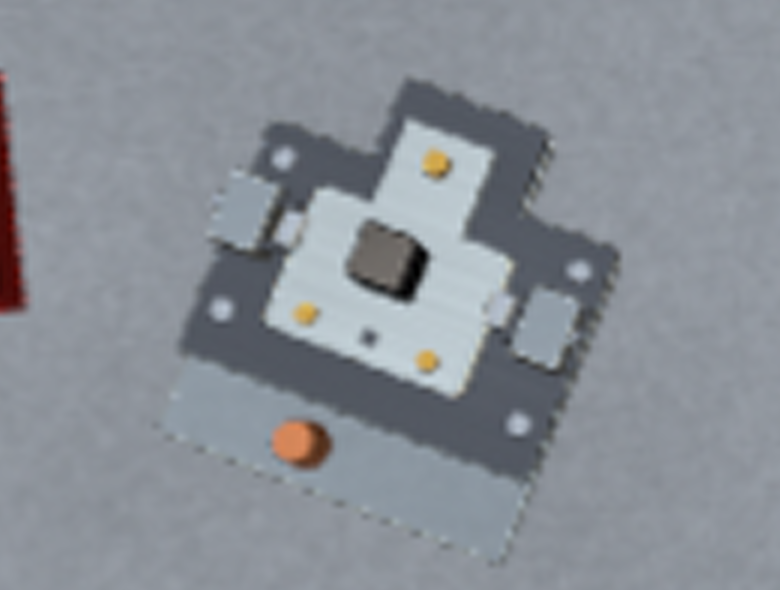

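```bash
python3 -m handwheel '[[[0,0,0,0,0,0],[0,0,0,0,0,0]]]'|tr '\n' ' '; python3 -c "
from cell import workorder
print(workorder.finish_job())"
```

```text
time: 18.4 position: [0.3285, -0.1666, 0.2247] orientation: [0.003, 0.178, 0.984, 0.002] contact_force: [0.7, 0.4, -0.3] opening: 0.55 the job is handed in; nothing more can be done
None
```

I gripped the gauge plate by its post, pushed it between the two spring rollers and eased it onto the three balls by feel. I then let go, backed the arm off and handed the job in at about 18.4 s. `finish_job` gives no verdict, so I don't know how it was judged.

**While held:** It sat rigid in x, y and yaw with small side forces. I pressed to about 20 N beyond the hanging force. The implied head height was 18.2 mm, against 18 mm from the pictures. I couldn't read the plate-to-base force or the roller travel directly; I judged those from the wrist force and the pictures.

**After release:**
- **Height:** the slab top is 8.5 to 8.6 mm below the roller housings. Fully home would be 8.7 mm.
- **Tilt:** under about 0.003 rad, from the depth images.
- **Rollers:** both show closed over the plate's edges.
- **Other things:** the nozzle looks undisturbed. I did not measure whether any of the other bystanders had moved.

**Disagreement:** the silhouette fits for the seated plate differ by 3 to 5 mm and about 1° between the two cameras. The scene fit was poor because the rollers, and probably shadow, get in the way. I relied on the relative height and the feel instead.

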